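Pull the extension gauge out to its red mark and hold

TASK

For the spring-extension demonstration, first unlock the gauge: press its yellow lever down until the catch keeps it down, and let go of it. Then grip the black knob, pull the rod straight out against its spring until the middle of the red ring stands at the mouth of the tube, without running on to the end stop, and finish while still holding it there with the lever still caught down. Leave the beaker, the dish and the dropper bottle alone.

Things in the scene. Friction and masses are not known exactly. Their poses are not given: they have to be found in the camera images.
- gauge: Extension gauge, fixed to the table: base board (12 mm thick) with a level aluminium tube, 166 mm long, max 41 mm thick. Origin on the table right below the tube's mouth; x runs from the mouth back along the tube, y to the lever side, z up. In mm: board x -10..180, y -52..152; lever bearing 107 high at x 94, y 28; catch post 84 high at x 94, y 131.
- tube_mouth (a point): Centre of the tube's mouth, on the rod's axis, 75 mm above the table. The rod comes out here along the gauge's -x direction.
- knob (a point): Centre of the black cylindrical knob on the rod's end: 26 mm diameter, 32 mm long along the rod, axis 75 mm above the table, with a flange (36 mm diameter, 5 mm thick) at its outer end. With the rod in, it is 50 mm out from the tube's mouth along the gauge's -x; bare 12 mm rod shows between. Only the table is below the knob.
- pull_rod (a joint): How far the rod is out: 0 in, 0.075 m end stop. The red ring on it, 10 mm wide, is hidden in the tube at first; its middle is at the mouth at 0.045 m. The spring pulls back with about 3 N at 0 and 7 N at 0.045 m. While the lever is up a lock stops the rod after about 3 mm.
- lock_lever (a joint): Angle of the yellow lock lever: 0 up (rod locked), 0.36 rad down at its stop. Its pin is parallel to the rod. A sprung ball in the catch post yields at about 4 to 6 N on the pad; pressed beyond about 0.31 rad and let go, the lever stays down at about 0.30 rad; released earlier it springs up.
- lever_pad (a point): Centre of the top face of the ribbed yellow press pad near the lever's outer end: 28 mm along the rod x 26 mm across, 113 mm above the table when up, at x 94, y 96 mm in the gauge's frame, 68 mm out from the lever's pin. Fully pressed it is about 25 mm lower and 1 mm further out.
- beaker_center (a point): Bystander: empty glass beaker, 76 x 82 mm, 95 mm high, standing on the gauge's -y side; point half-way up.
- dish_center (a point): Bystander: white evaporating dish, 72 x 68 x 29 mm, standing on the table to the +y side of the knob; point half-way up.
- dropper_center (a point): Bystander: amber dropper bottle, 33 mm diameter, 94 mm high, on the gauge's -y side; point half-way up.

How it is judged:
By the outcome, as a careful person would: the job done as asked, in the order asked, and still so for the second after the job is handed in, while the arm keeps its last pose, push and grip.
It also fails if it takes over 43 s, if anything falls off the work surface, if the arm or the gripper's body presses on something with over 40 N, if the wrist force passes 120 N, or if a joint passes its speed limit or range.

ROBOT

A 6-joint arm with a two-finger parallel gripper is mounted at the origin on a cart in front of the work surface, level with it; the furniture and walls round the work are solid. World frame = base frame: x ahead of the robot, y to its left, z up, the work surface at z = 0. Lengths are in m, angles in rad, forces in N, time in s.
With the tool pointing down it reaches from about 0.35 to 0.925 m from the base axis. Payload 6.4 kg.
Tool frame: the origin (TCP) lies at the very end of the fingers, on their centre line; the grasp point (between the pads) lies ctrl.grip_depth behind it (ctrl.grip_depth is the distance from the TCP to the grasp point, in m); x points along the fingers, z is the direction in which the jaws open and shut, and the axes are right-handed (so a half turn about x gives the same grasp; the last joint's range is limited). The gripper opens to 94 mm and grips with 3 to 60 N. Pads are 16 mm wide; open, the fingers measure 119 mm over their backs; the gripper's body (75 mm by 177 mm) begins 78 mm behind the grasp point.
Start: joints at [-1.423, 0.245, 1.558, -0, 1.339, -0.174], TCP at [0.206, -0.617, 0.205] pointing down, gripper open.
Joint ranges: [-3.13, 3.13], [-1.02, 2.26], [0.13, 2.54], [-0.95, 4.09], [0.21, 2.88], [-2.74, 2.74]. Speed limits (rad/s): [2.57, 2.57, 3.14, 3.14, 3.14, 3.14].

INTERFACE

Orientations are given as a rotation vector (axis times angle).
In Python, from rig import ctrl, camera, workorder gives the robot as it stands. The module is installed in compiled form; this text tells all that it offers.
- The arm moves only by the shell command python3 -m creep 'ROWS' [FORCE]. ROWS is JSON, a list of rows, each a list of 7 numbers: the shift along the tool's x, y, z in mm, then the turn, a rotation vector about the tool's x, y, z in rad, then the finger opening in mm, from 0 to 94. A call has 1 to 8 rows; each row shifts and turns the commanded pose from where the row before left it, along the tool's axes as they then stand; what a row does not reach is not made up. A row lasts 1/10 s, in which the tool goes at most 50 mm and 8.59 degrees, less where a joint would pass 70% of its speed; a pose out of reach is approached as far as the arm can. A call with a gripper value outside its range is refused whole. The fingers move at their own pace and stop on an object; FORCE is the grip in N (left out, the last holds). Time passes only in rows, so rows that do not move let the fingers close. It gives the time, the measured TCP pose, the force and the opening at its end, in the units of the state.
- ctrl.get_state(): the state, without advancing time (a new reading comes with each control period).
- camera(name): name is "side" or "top" or "wrist"; returns a dict with "frame" (480x640x3 uint8, red, green, blue), "intrinsics" (3x3 intrinsics, pixels), "R" (3x3) and "t" (3): a world point X has camera coordinates R X + t; the wrist camera has in their place "T_tool_cam" (4x4, takes a point from camera to tool coordinates, whose origin is the TCP and whose axes are the tool frame's). Camera axes: x right, y down, z forward; pixel columns grow to the right and rows downward; lengths in m; the calibration is good to about 2 mm. A picture is of the moment at which its call begins: read the wrist's pose just before it. There is no depth.
- workorder.sign_off(): hands the job in, once; it reports no verdict.
The state is a dict: "time": time; "joint_positions": joint angles; "qd": joint speeds; "joint_efforts": joint torques, N m; "eef_pos": TCP position; "tcp_rot": TCP orientation; "wrist_force": force on the tool from outside, world axes, zero at the start; "torque": the same for the moment, N m; "finger_gap": opening from 0.0 (shut) to 1.0 (fully open).
Only numpy, scipy, OpenCV 4.12 (cv2) and the standard library are available. Lean on these libraries where they do the work, as an engineer would, in place of code of your own. Each camera call takes 0.05 s, during which the arm holds its last target.

## Working session

There is one attempt and no reset: what is moved stays moved. The work goes in short steps, Python scripts to look and compute and a shell command to move; the robot and the scene stay as the last step left them, time stands still between calls to the robot, and variables do not carry over. Pictures are saved under pics/ and viewed, and the job is handed in when it is done.

```bash
mkdir -p pics; ls; cat > h.py <<'E'
from rig import ctrl, camera, workorder
import numpy as np, cv2, json
from scipy.spatial.transform import Rotation as Ro
def snap(name,fn):
    s=ctrl.get_state(); c=camera(name)
    cv2.imwrite('pics/'+fn+'.png',c['frame'][:,:,::-1])
    d={k:np.array(v).tolist() for k,v in c.items() if k!='frame'}
    d['pos']=np.array(s['eef_pos']).tolist(); d['rot']=np.array(s['tcp_rot']).tolist()
    if 'T_tool_cam' in c:
        T=np.eye(4);T[:3,:3]=Ro.from_rotvec(d['rot']).as_matrix();T[:3,3]=d['pos']
        W=np.linalg.inv(T@np.array(c['T_tool_cam'])); d['R']=W[:3,:3].tolist(); d['t']=W[:3,3].tolist()
    json.dump(d,open('pics/'+fn+'.json','w')); return c
def ray(fn,uv):
    d=json.load(open('pics/'+fn+'.json'));R=np.array(d['R']);t=np.array(d['t']);K=np.array(d['intrinsics'])
    o=-R.T@t; v=R.T@np.linalg.inv(K)@np.array([*uv,1.]); return o,v/np.linalg.norm(v)
def proj(fn,X):
    d=json.load(open('pics/'+fn+'.json'));p=np.array(d['intrinsics'])@(np.array(d['R'])@np.array(X)+np.array(d['t']));return p[:2]/p[2]
def tri(obs):
    A=np.zeros((3,3));b=np.zeros(3)
    rs=[ray(*o) for o in obs]
    for o,v in rs: P=np.eye(3)-np.outer(v,v);A+=P;b+=P@o
    X=np.linalg.solve(A,b); return X,[np.linalg.norm(np.cross(X-o,v))*1000 for o,v in rs]
def onz(fn,uv,z):
    o,v=ray(fn,uv); return o+v*(z-o[2])/v[2]
def crop(fn,x0,y0,x1,y1,k,out):
    im=cv2.imread('pics/'+fn+'.png')[y0:y1,x0:x1]; cv2.imwrite('pics/'+out+'.png',cv2.resize(im,None,fx=k,fy=k,interpolation=cv2.INTER_CUBIC))
def st():
    s=ctrl.get_state();print(s['time'],np.round(s['eef_pos'],4),np.round(s['tcp_rot'],3),'F',np.round(s['wrist_force'],1),'gap',s['finger_gap']);print(np.round(Ro.from_rotvec(s['tcp_rot']).as_matrix(),3).tolist(),np.round(s['joint_positions'],3))
E
python3 - <<'E'
from h import *
print(ctrl.grip_depth); st()
for n in ['side','top','wrist']: snap(n,n+'0')
E
```

```text
pics
0.0188
0.0 [ 0.2055 -0.6161  0.2044] [ 0.97   1.346 -0.968] F [ 0.  -0.3 -0. ] gap 0.9970958758119272
[[-0.0, 0.949, 0.316], [0.002, 0.316, -0.949], [-1.0, 0.0, -0.002]] [-1.423  0.246  1.559 -0.     1.339 -0.174]
```

View pics/side0.png

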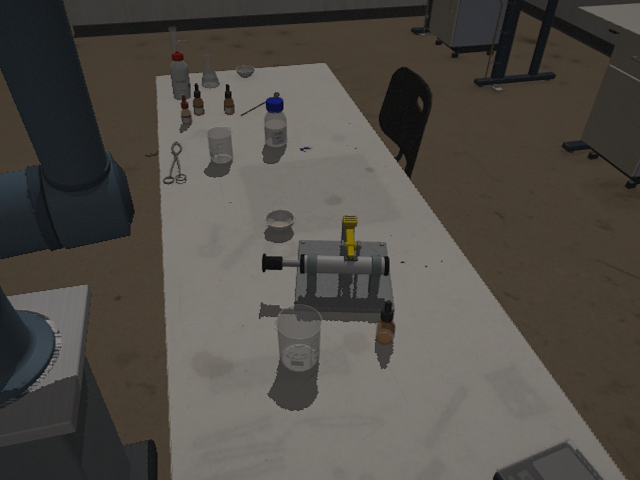

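View pics/top0.png

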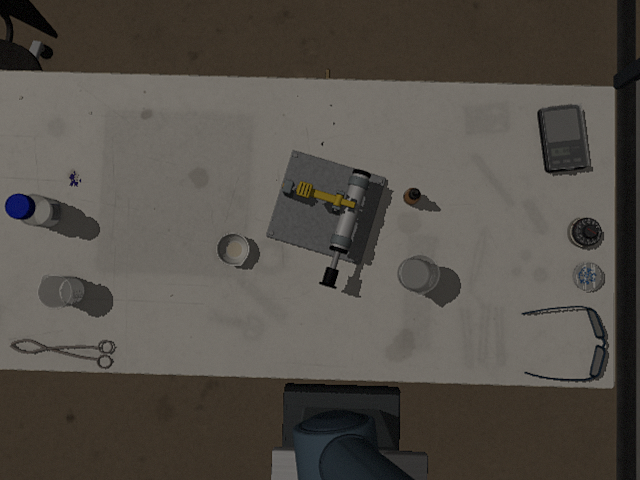

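View pics/wrist0.png

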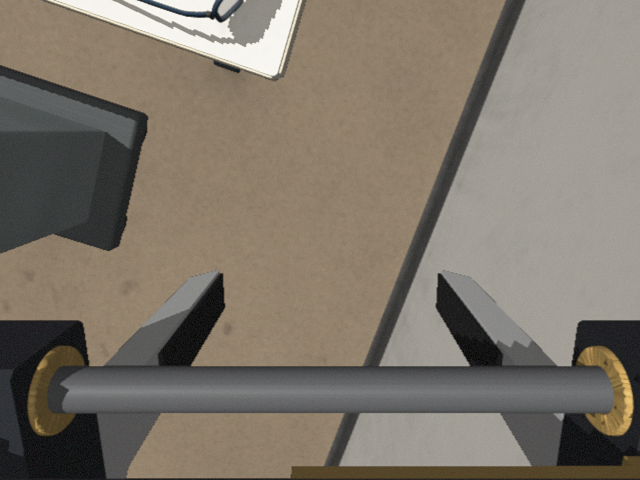

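```bash
python3 - <<'E'
from h import *
crop('side0',245,200,405,320,5,'side0c'); crop('top0',260,140,400,300,4,'top0c')
E
```

```text
(no output)
```

View pics/side0c.png

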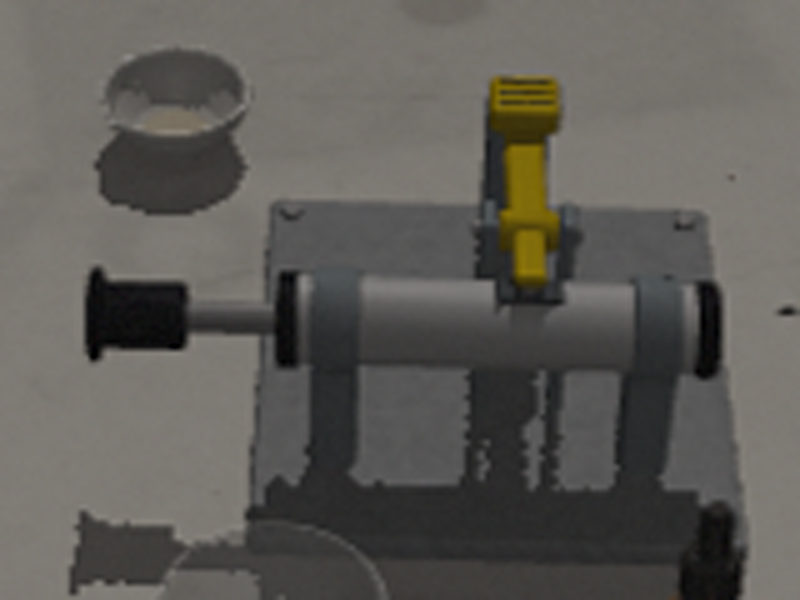

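View pics/top0c.png

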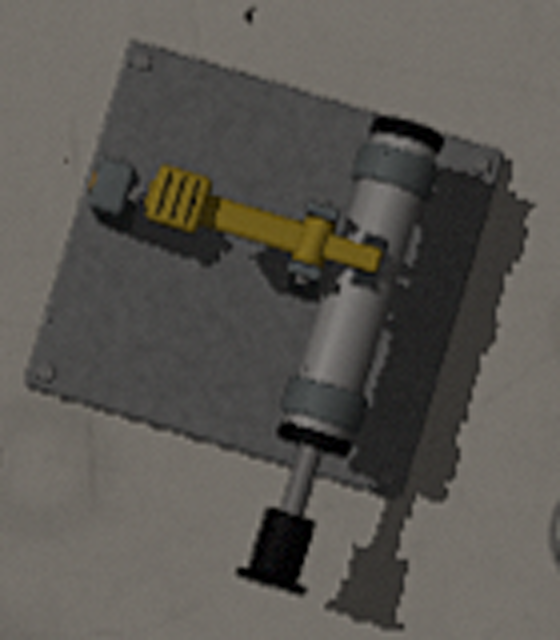

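```bash
python3 - <<'E'
from h import *
P={'pad':((525,92),(181,197)),'knob':((142,315),(278,548)),'mouth':((277,319),(313,441)),'far':((720,328),(408,128)),
'bl':((292,205),(43,378)),'br':((690,216),(140,56)),'knobflange':((90,313),(270,583))}
for k,(s,t) in P.items():
    s=(245+s[0]/5-.4,200+s[1]/5-.4);t=(260+t[0]/4-.4,140+t[1]/4-.4)
    X,e=tri([('side0',s),('top0',t)]);print(k,np.round(X,4),np.round(e,1))
for n in ['side0','top0']:
    d=json.load(open('pics/'+n+'.json'));print(n,-np.array(d['R']).T@d['t'])
d=json.load(open('pics/wrist0.json'));print(np.round(d['T_tool_cam'],3),d['intrinsics'])
E
```

```text
pad [0.6738 0.1052 0.1129] [0. 0.]
knob [0.5083 0.0538 0.0724] [0.7 0.7]
mouth [0.5593 0.0385 0.0735] [1.4 1.4]
far [ 0.7179 -0.0048  0.0742] [1.1 1.1]
bl [0.5939 0.1774 0.0131] [2. 2.]
br [0.7626 0.1328 0.0114] [0.5 0.5]
knobflange [0.4901 0.0574 0.074 ] [0.3 0.3]
side0 [ 0.39534481 -0.68574822  0.72719633]
top0 [0.50888426 0.05965909 1.25016063]
[[-0.    -0.239  0.971 -0.179]
 [-0.    -0.971 -0.239  0.07 ]
 [ 1.    -0.001  0.     0.001]
 [ 0.     0.     0.     1.   ]] [[430.68000447652685, 0.0, 329.96196682967945], [0.0, 430.68000447652685, 235.65936881893936], [0.0, 0.0, 1.0]]
```

```bash
python3 -m creep '[[0,37.4,-29.8,0,0,0,0],[0,37.4,-29.8,0,0,0,0],[0,37.4,-29.8,0,0,0,0],[0,37.4,-29.8,0,0,0,0],[0,37.4,-29.8,0,0,0,0],[0,37.4,-29.8,0,0,0,0],[0,37.4,-29.8,0,0,0,0],[0,37.4,-29.8,0,0,0,0]]' 20
python3 -m creep '[[0,37.4,-29.8,0,0,0,0],[0,37.4,-29.8,0,0,0,0],[0,37.4,-29.8,0,0,0,0],[0,37.4,-29.8,0,0,0,0],[0,37.4,-29.8,0,0,0,0],[0,37.4,-29.8,0,0,0,0],[0,37.4,-29.8,0,0,0,0],[0,37.4,-29.8,0,0,0,0]]' 20
python3 -m creep '[[0,0,0,-0.149,0,0,0],[0,0,0,-0.149,0,0,0],[0,0,0,-0.149,0,0,0],[0,0,0,-0.149,0,0,0],[0,0,0,-0.149,0,0,0],[0,0,0,-0.149,0,0,0],[0,0,0,-0.149,0,0,0],[0,0,0,-0.149,0,0,0]]'
python3 -m creep '[[0,0,0,-0.149,0,0,0],[0,0,0,-0.149,0,0,0],[0,0,0,-0.149,0,0,0],[0,0,0,-0.149,0,0,0],[0,0,0,-0.149,0,0,0],[0,0,0,-0.149,0,0,0],[0,0,0,-0.149,0,0,0],[0,0,0,-0.149,0,0,0]]'
python3 - <<'E'
from h import *
st(); snap('wrist','w1')
E
```

```text
time: 0.95
eef_pos: [0.4146, -0.294, 0.2053]
tcp_rot: [0.969, 1.344, -0.969]
wrist_force: [1.0, -0.2, -0.2]
finger_gap: 0.356
time: 1.75
eef_pos: [0.6231, 0.0269, 0.2052]
tcp_rot: [0.969, 1.345, -0.969]
wrist_force: [0.7, -1.3, 0.0]
finger_gap: 0.004
time: 2.55
eef_pos: [0.6222, 0.025, 0.205]
tcp_rot: [0.04, 1.571, -0.04]
wrist_force: [-0.1, -0.0, 0.5]
finger_gap: 0.007
time: 3.35
eef_pos: [0.6222, 0.025, 0.2051]
tcp_rot: [-0.887, 1.383, 0.888]
wrist_force: [0.2, -0.4, -0.4]
finger_gap: 0.005
3.35 [0.6222 0.025  0.2051] [-0.887  1.383  0.888] F [ 0.2 -0.4 -0.4] gap 0.0048420384876055305
[[-0.001, -0.909, 0.417], [0.0, 0.417, 0.909], [-1.0, 0.001, -0.0]] [-0.142  0.183  1.631  0.     1.328 -1.283]
```

View pics/w1.png

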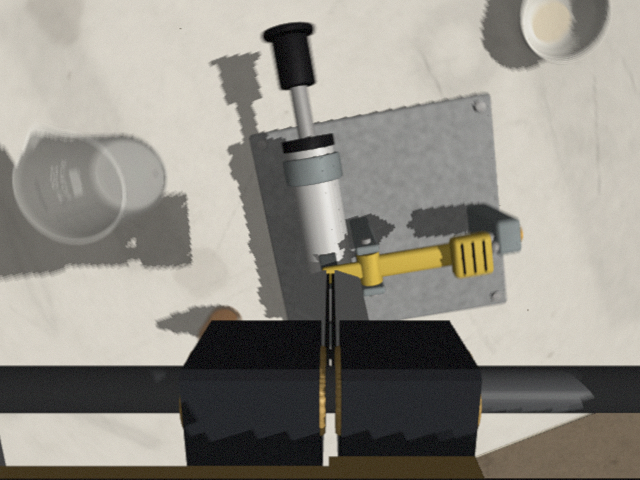

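```bash
python3 - <<'E'
from h import *
crop('w1',230,10,400,140,4,'w1a'); crop('w1',400,190,540,310,5,'w1b')
P={'pad':((525,92),(181,197),(473,256)),'knob':((142,315),(278,548),(294,60)),'mouth':((277,319),(313,441),(308,137))}
for k,(s,t,w) in P.items():
    s=(245+s[0]/5-.4,200+s[1]/5-.4);t=(260+t[0]/4-.4,140+t[1]/4-.4)
    X,e=tri([('side0',s),('top0',t),('w1',w)]);print(k,np.round(X,4),np.round(e,1))
    X,e=tri([('side0',s),('w1',w)]);print(k,np.round(X,4),np.round(e,1))
E
```

```text
pad [0.6736 0.1052 0.1127] [0.2 0.2 0.4]
pad [0.6734 0.1051 0.1129] [0.3 0.3]
knob [0.5086 0.0522 0.0735] [0.2 2.  2. ]
knob [0.5091 0.0505 0.0749] [0.6 0.6]
mouth [0.5591 0.0379 0.0741] [1.4 1.5 0.6]
mouth [0.5584 0.0375 0.0744] [0.7 0.7]
```

View pics/w1a.png

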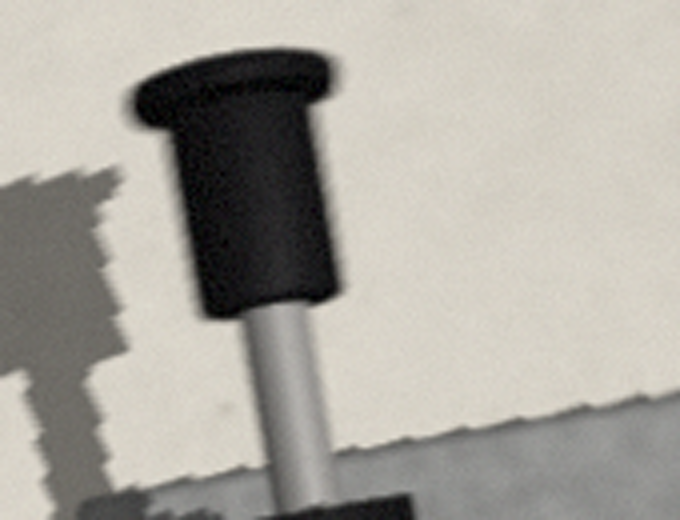

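View pics/w1b.png

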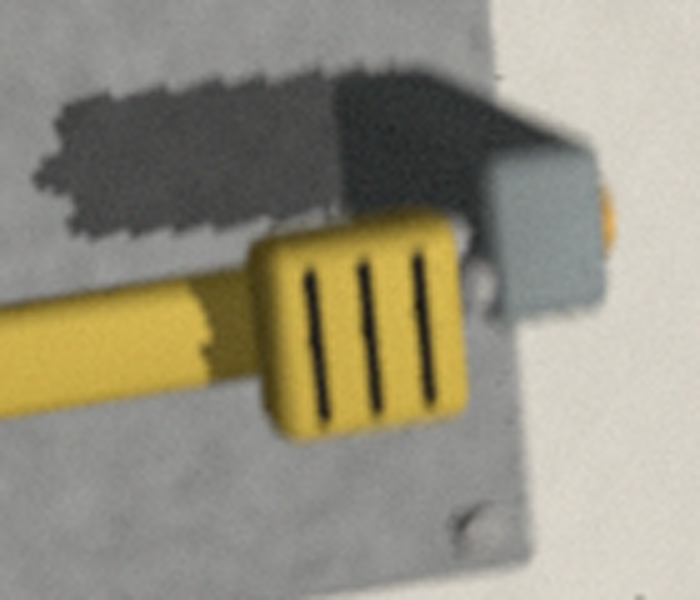

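```bash
python3 -m creep '[[0,-6.8,46,0,0,0,0],[0,-6.8,46,0,0,0,0],[0,0,0,-0.082,0,0,0],[0,0,0,-0.082,0,0,0],[25,0,0,0,0,0,0],[25,0,0,0,0,0,0],[20,0,0,0,0,0,0],[0,0,0,0,0,0,0]]' 20
python3 - <<'E'
from h import *
st(); snap('wrist','w2'); snap('side','s2'); crop('s2',245,140,405,320,3,'s2c')
E
```

```text
time: 4.2
eef_pos: [0.671, 0.1026, 0.1312]
tcp_rot: [-1.002, 1.332, 1.01]
wrist_force: [-0.8, 0.3, -1.3]
finger_gap: 0.001
4.2 [0.671  0.1026 0.1312] [-1.002  1.332  1.01 ] F [-0.8  0.3 -1.3] gap 0.0012152212897946861
[[-0.007, -0.963, 0.271], [0.0, 0.271, 0.963], [-1.0, 0.007, -0.002]] [-0.015  0.383  1.526  0.     1.239 -1.312]
```

View pics/w2.png

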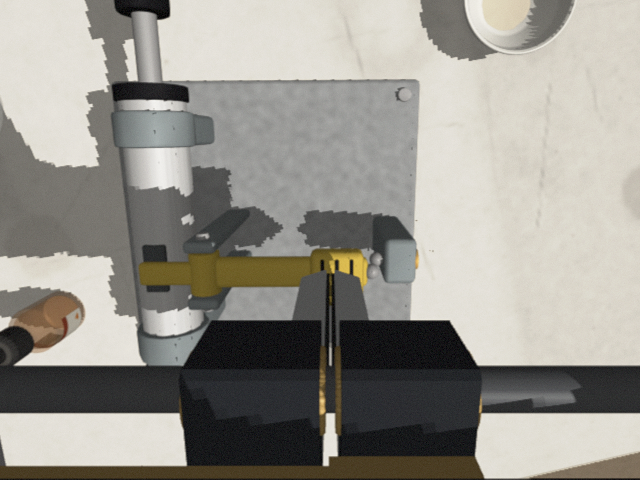

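View pics/s2c.png

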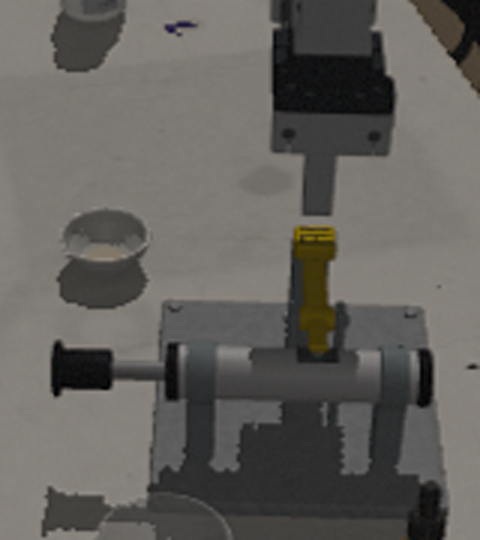

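```bash
python3 -m creep '[[12,0,0,0,0,0,0],[4,0,0,0,0,0,0],[4,0,0,0,0,0,0],[4,0,0,0,0,0,0],[4,0,0,0,0,0,0],[4,0,0,0,0,0,0],[4,0,0,0,0,0,0],[3,0,0,0,0,0,0]]' 20
python3 -m creep '[[2,0,0,0,0,0,0],[0,0,0,0,0,0,0]]'
```

```text
time: 5.1
eef_pos: [0.6745, 0.1032, 0.0986]
tcp_rot: [-1.007, 1.324, 1.006]
wrist_force: [-2.7, 2.1, 6.2]
finger_gap: 0.001
time: 5.3
eef_pos: [0.6738, 0.1028, 0.0944]
tcp_rot: [-1.007, 1.325, 1.006]
wrist_force: [1.3, 2.2, 1.4]
finger_gap: 0.006
```

```bash
python3 -m creep '[[2,0,0,0,0,0,0],[2,0,0,0,0,0,0],[1,0,0,0,0,0,0],[0,0,0,0,0,0,0]]'
```

```text
time: 5.7
eef_pos: [0.674, 0.1025, 0.0902]
tcp_rot: [-1.007, 1.325, 1.006]
wrist_force: [-0.5, 1.9, 5.4]
finger_gap: 0.005
```

```bash
python3 -m creep '[[1,0,0,0,0,0,0],[1,0,0,0,0,0,0],[0,0,0,0,0,0,0]]'
```

```text
time: 6.0
eef_pos: [0.6742, 0.1024, 0.0897]
tcp_rot: [-1.007, 1.325, 1.006]
wrist_force: [-4.5, 1.9, 11.4]
finger_gap: 0.007
```

```bash
python3 -m creep '[[1.5,0,0,0,0,0,0],[-4,0,0,0,0,0,0],[-8,0,0,0,0,0,0],[-30,0,0,0,0,0,0],[-40,0,0,0,0,0,0],[0,0,0,0,0,0,0]]'
python3 - <<'E'
from h import *
st(); snap('wrist','w3'); snap('side','s3'); crop('s3',245,140,405,320,3,'s3c')
E
```

```text
time: 6.6
eef_pos: [0.6768, 0.1019, 0.1743]
tcp_rot: [-1.011, 1.319, 1.0]
wrist_force: [0.3, 0.2, 0.7]
finger_gap: 0.008
6.6 [0.6768 0.1019 0.1743] [-1.011  1.319  1.   ] F [0.3 0.2 0.7] gap 0.008062495676070805
[[0.01, -0.963, 0.269], [-0.001, 0.269, 0.963], [-1.0, -0.01, 0.001]] [-1.500e-02  3.440e-01  1.495e+00 -1.000e-03  1.293e+00 -1.314e+00]
```

View pics/w3.png

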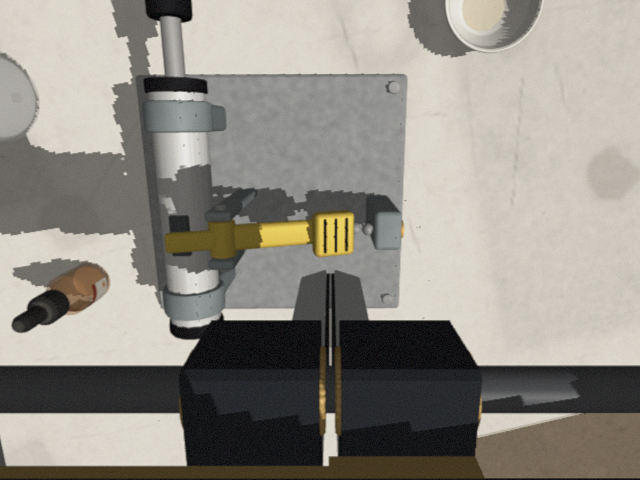

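View pics/s3c.png

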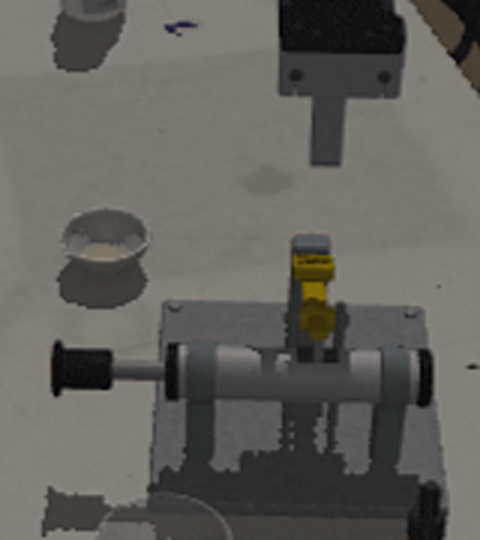

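```bash
python3 - <<'E'
from h import *
print(tri([('s3',(349.2,226.9)),('w3',(336,234))]))
E
```

```text
(array([0.674863  , 0.10656014, 0.08956354]), [np.float64(0.15330420947540885), np.float64(0.15330420947539605)])
```

```bash
python3 -m creep '[[0,36.3,-23.4,0,0,0,60],[0,36.3,-23.4,0,0,0,60],[0,36.3,-23.4,0,0,0,60],[0,36.3,-23.4,0,0,0,60],[20,0,0,0,0,0,60],[20,0,0,0,0,0,60],[0,0,0,0,0,0,60]]'
python3 - <<'E'
from h import *
st(); snap('wrist','w4'); snap('side','s4'); crop('s4',205,140,405,320,3,'s4c');snap('top','t4');crop('t4',210,140,400,300,4,'t4c')
E
```

```text
time: 7.4
eef_pos: [0.5047, 0.0515, 0.1234]
tcp_rot: [-1.002, 1.333, 1.013]
wrist_force: [-0.4, -0.5, -1.2]
finger_gap: 0.565
7.4 [0.5047 0.0515 0.1234] [-1.002  1.333  1.013] F [-0.4 -0.5 -1.2] gap 0.5646555023516798
[[-0.009, -0.963, 0.269], [0.001, 0.269, 0.963], [-1.0, 0.009, -0.002]] [-0.122  0.008  1.977 -0.     1.165 -1.42 ]
```

View pics/w4.png

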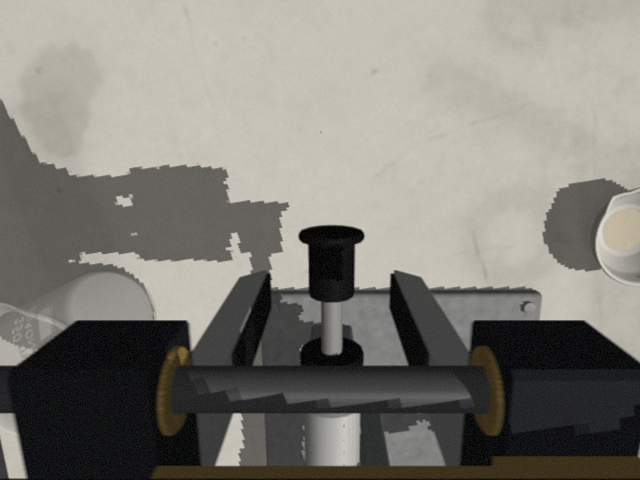

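View pics/s4c.png

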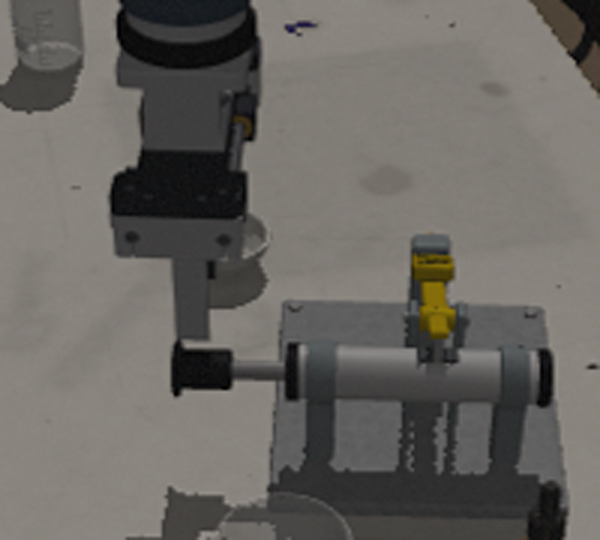

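View pics/t4c.png

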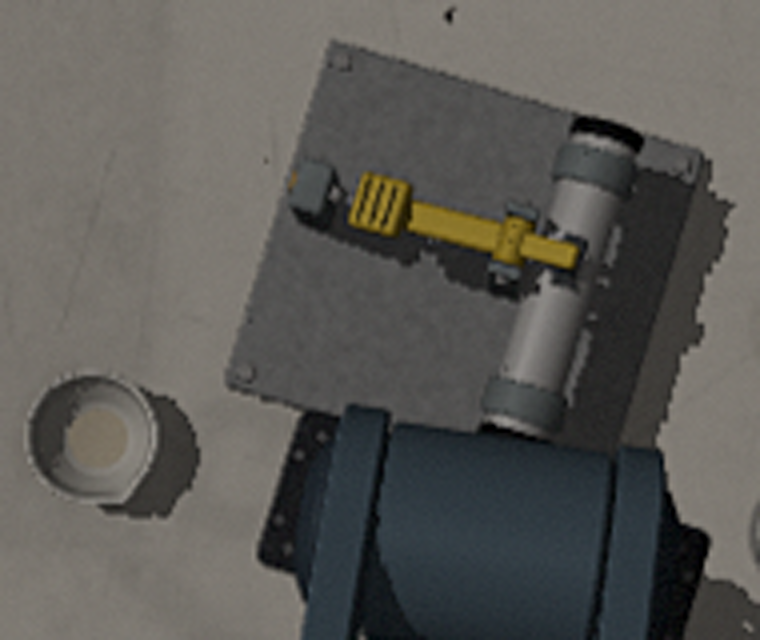

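```bash
python3 -m creep '[[0,0,0,0,0,0,60],[0,0,0,0,0,0,60]]'
```

```text
time: 7.75
eef_pos: [0.5093, 0.0514, 0.1287]
tcp_rot: [-1.007, 1.325, 1.006]
wrist_force: [0.2, 0.1, 0.1]
finger_gap: 0.64
```

```bash
python3 - <<'E'
from h import *
m=np.array([.5588,.0377,.075]);u=np.array([-.9645,.264,0])
def par(fn,uv):
    o,v=ray(fn,uv);A=np.c_[u,-v];s=np.linalg.lstsq(A,o-m,rcond=None)[0];return s[0]*1000
for uv in [(262.5,263),(264.5,263),(282.3,263),(300.2,263.5)]: print(uv,par('s4',uv))
snap('wrist','w5')
for n,uv in [('mouthface',(308,137)),('inner',(230+275/4,10+308/4)),('out',(230+235/4,10+75/4))]: print(n,par('w1',uv))
crop('w5',230,190,430,360,4,'w5c')
E
```

```text
(262.5, 263) 71.78988473853094
(264.5, 263) 68.01594588829448
(282.3, 263) 34.4399663950316
(300.2, 263.5) 0.672658446135318
mouthface -0.33849699809966505
inner 33.33335693657172
out 70.31129570182452
```

View pics/w5c.png

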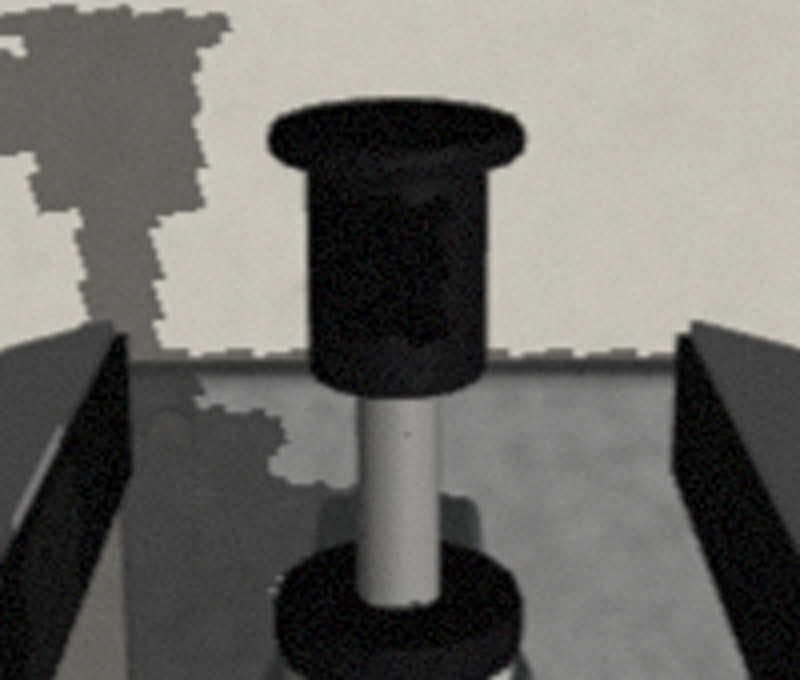

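```bash
python3 -m creep '[[20,-1,0,0,0,0,60],[25,0,0,0,0,0,60],[20,0,0,0,0,0,60],[7.5,0,0,0,0,0,60],[0,0,0,0,0,0,60],[0,0,0,0,0,0,20]]' 35
python3 - <<'E'
from h import *
st(); snap('wrist','w6'); snap('side','s6'); crop('s6',205,140,405,320,3,'s6c')
E
```

```text
time: 8.4
eef_pos: [0.5104, 0.0511, 0.0565]
tcp_rot: [-1.007, 1.324, 1.006]
wrist_force: [-0.4, -0.4, -0.3]
finger_gap: 0.589
8.4 [0.5104 0.0511 0.0565] [-1.007  1.324  1.006] F [-0.4 -0.4 -0.3] gap 0.5885869864917472
[[0.002, -0.963, 0.268], [-0.0, 0.268, 0.963], [-1.0, -0.002, 0.0]] [-0.122  0.119  2.002  0.     1.019 -1.421]
```

View pics/s6c.png

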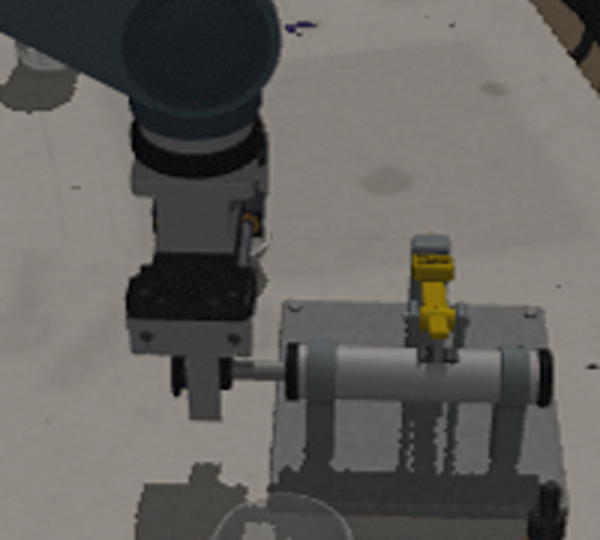

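View pics/w6.png

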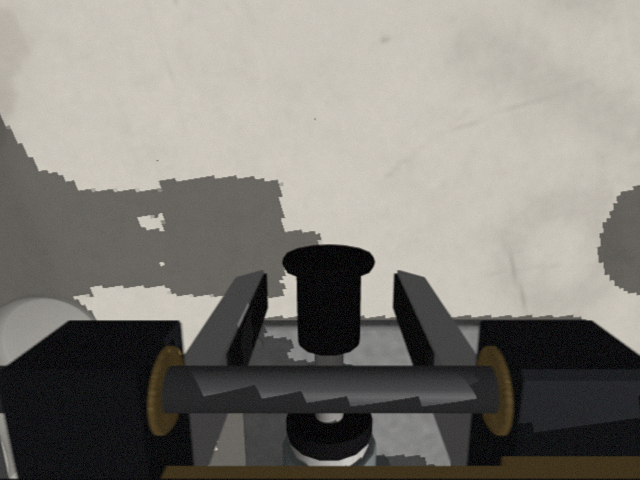

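```bash
python3 -m creep '[[0,0,0,0,0,0,10],[0,0,0,0,0,0,10],[0,0,0,0,0,0,10],[0,0,0,0,0,0,10],[0,0,0,0,0,0,10]]' 35
python3 -m creep '[[0,3,0,0,0,0,10],[0,4,0,0,0,0,10],[0,4,0,0,0,0,10],[0,0,0,0,0,0,10]]' 35
```

```text
time: 9.0
eef_pos: [0.5098, 0.0507, 0.0559]
tcp_rot: [-1.008, 1.326, 1.006]
wrist_force: [-2.3, -3.0, 4.6]
finger_gap: 0.264
time: 9.4
eef_pos: [0.4999, 0.0534, 0.0559]
tcp_rot: [-1.009, 1.324, 1.004]
wrist_force: [2.8, -5.8, 0.4]
finger_gap: 0.266
```

```bash
python3 -m creep '[[0,5,0,0,0,0,10],[0,6,0,0,0,0,10],[0,6,0,0,0,0,10],[0,6,0,0,0,0,10],[0,5,0,0,0,0,10],[0,3,0,0,0,0,10],[0,0,0,0,0,0,10]]' 35
python3 - <<'E'
from h import *
st(); snap('wrist','w7'); snap('side','s7'); crop('s7',205,200,345,300,5,'s7c');snap('top','t7'); crop('w7',250,330,420,480,4,'w7c')
E
```

```text
time: 10.1
eef_pos: [0.4706, 0.0615, 0.056]
tcp_rot: [-1.01, 1.323, 1.003]
wrist_force: [4.9, -7.1, -2.2]
finger_gap: 0.269
10.1 [0.4706 0.0615 0.056 ] [-1.01   1.323  1.003] F [ 4.9 -7.1 -2.2] gap 0.2693240239662741
[[0.005, -0.963, 0.268], [-0.002, 0.268, 0.963], [-1.0, -0.005, -0.001]] [-1.090e-01  2.900e-02  2.099e+00 -2.000e-03  1.008e+00 -1.407e+00]
```

View pics/s7c.png

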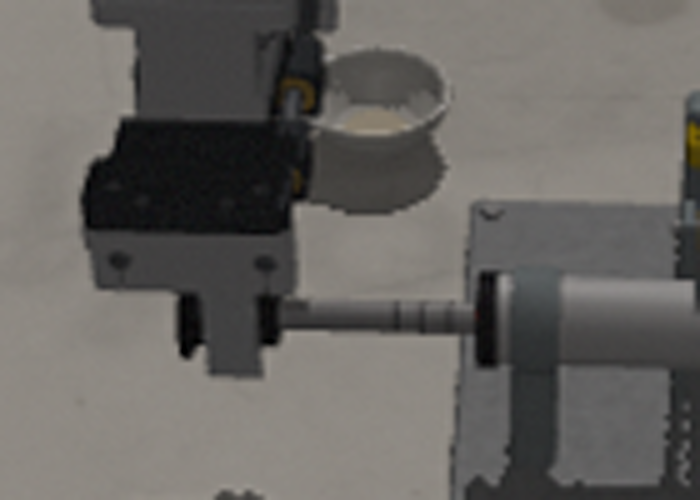

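View pics/w7.png

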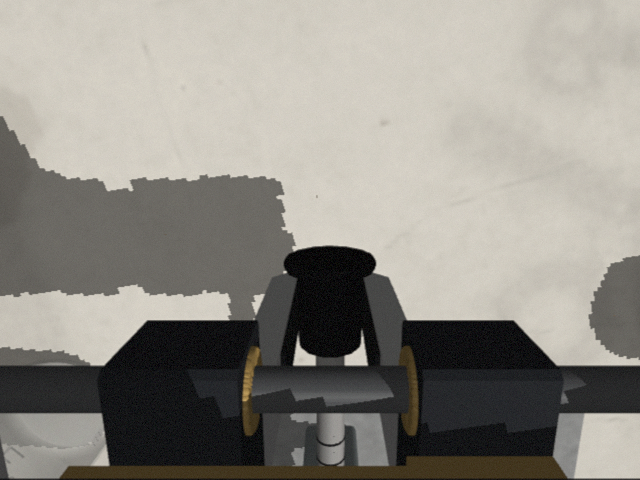

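View pics/t7.png

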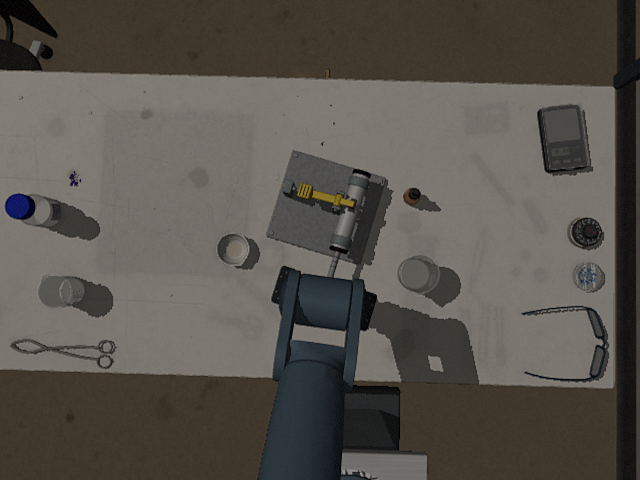

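```bash
python3 -m creep '[[0,2,0,0,0,0,10],[0,2,0,0,0,0,10],[0,0,0,0,0,0,10],[0,0,0,0,0,0,10],[0,0,0,0,0,0,10]]' 35
python3 - <<'E'
from h import *
st(); snap('side','s8'); crop('s8',265,240,325,285,13,'s8c'); crop('s8',205,200,345,300,5,'s8d')
snap('wrist','w8')
E
```

```text
time: 10.75
eef_pos: [0.4671, 0.0624, 0.056]
tcp_rot: [-1.01, 1.323, 1.003]
wrist_force: [4.3, -6.2, -3.3]
finger_gap: 0.266
10.75 [0.4671 0.0624 0.056 ] [-1.01   1.323  1.003] F [ 4.3 -6.2 -3.3] gap 0.2662008454722315
[[0.005, -0.963, 0.268], [-0.002, 0.268, 0.963], [-1.0, -0.005, -0.001]] [-1.070e-01  2.100e-02  2.108e+00 -2.000e-03  1.008e+00 -1.406e+00]
```

View pics/s8c.png

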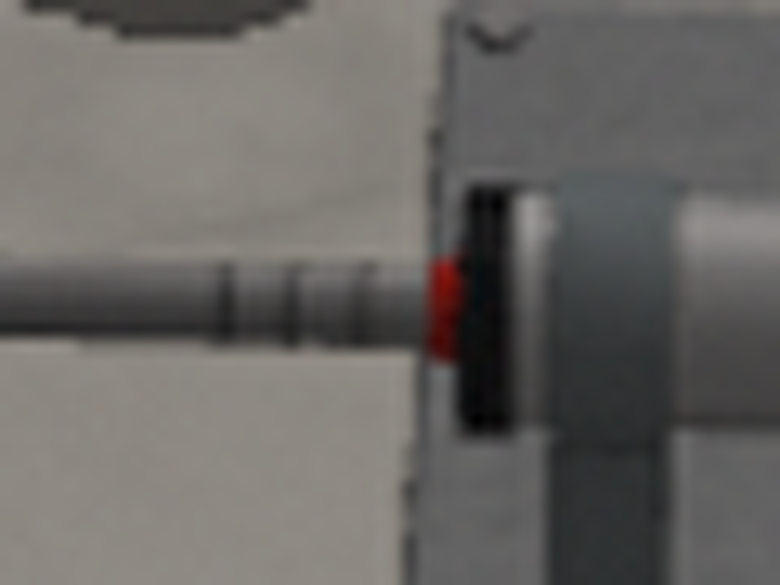

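View pics/s8d.png

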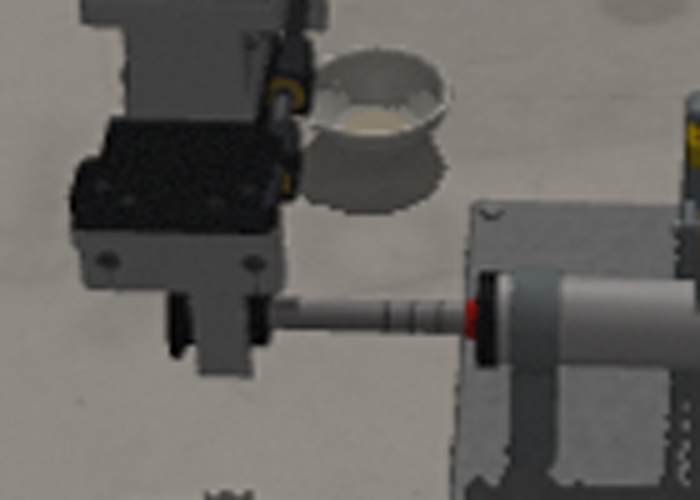

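```bash
python3 -m creep '[[0,0.5,0,0,0,0,10],[0,0,0,0,0,0,10],[0,0,0,0,0,0,10],[0,0,0,0,0,0,10]]' 35
python3 - <<'E'
from h import *
st(); snap('side','s9'); crop('s9',265,205,365,285,8,'s9c')
m=np.array([.5588,.0377,.075]);u=np.array([-.9645,.264,0])
def par(fn,uv):
    o,v=ray(fn,uv);A=np.c_[u,-v];s=np.linalg.lstsq(A,o-m,rcond=None)[0];return s[0]*1000
print(par('s9',(298.1-.5,263.5)),par('s9',(300.5-.5,263.5)))
E
```

```text
time: 11.25
eef_pos: [0.4667, 0.0626, 0.0559]
tcp_rot: [-1.01, 1.323, 1.002]
wrist_force: [6.4, -7.1, -2.2]
finger_gap: 0.267
11.25 [0.4667 0.0626 0.0559] [-1.01   1.323  1.002] F [ 6.4 -7.1 -2.2] gap 0.26715087045933483
[[0.005, -0.963, 0.268], [-0.002, 0.268, 0.963], [-1.0, -0.005, -0.001]] [-1.070e-01  2.000e-02  2.109e+00 -2.000e-03  1.008e+00 -1.405e+00]
5.572274354678595 1.0495354540979092
```

View pics/s9c.png

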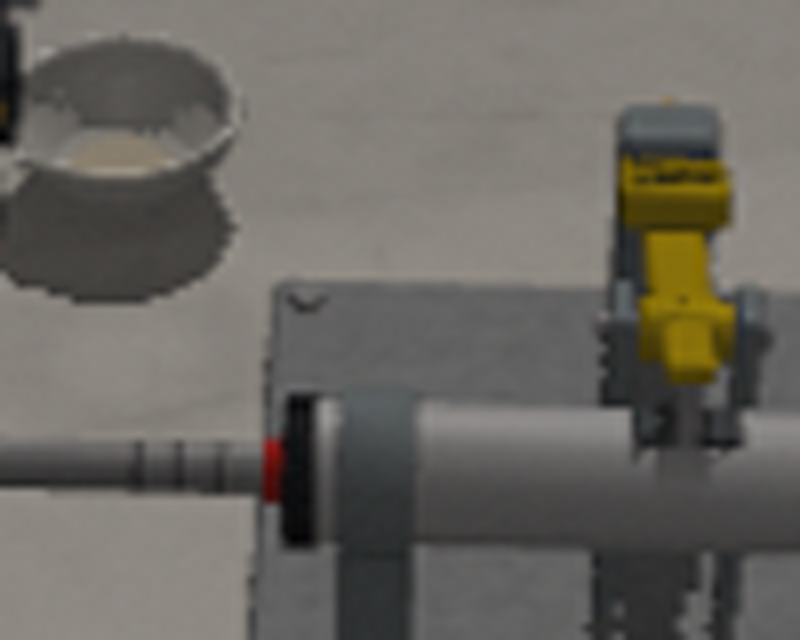

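```bash
python3 -c "
from h import *
workorder.sign_off(); st()"
```

```text
the job is handed in; nothing more can be done
the job is handed in; nothing more can be done
```

I unlocked the gauge, then pulled the rod out to the red ring and handed the job in at about 11.3 s, still holding the knob.

- **Lever:** I pressed the pad down to its stop, where the force rose to about 11 N, then let go and lifted clear. Triangulated from two views afterwards, the pad sat at about 90 mm, down from 113 mm. The lever still looked caught down in the last side picture.
- **Rod:** I gripped the knob at 35 N and pulled along the rod's axis. The measured tool travel is 44.8–45.4 mm, depending on which starting reading I use, against a target of 45 mm. In the last two side pictures about 4.5–5 mm of the 10 mm ring shows outside the mouth, so its middle is there to within about 1 mm. The end stop is 30 mm further on and was not reached.
- **Bystanders:** The dish, seen in the last picture, and the beaker and dropper bottle, last seen in the top view a few millimetres before the end of the pull, had not moved.
- **Imperfect:** The wrist showed a sideways force of about 5 N while holding, probably a slight off-centre grip. I left it, as the position held steady. I could not read the state after sign-off.

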